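# Start the phone press with its two-key box

### The job

Nothing is to be gripped or lifted. With the fingers, push the blue bed fully home into the white press (its yellow plate is there to push on; do not press on the phone that lies in the bed); only then press the two green keys of the grey start box down together with the two fingertips, hold both fully down for at least three seconds, and let them come up again. Do not press one key alone, leave the start box where it stands, and do not disturb the mug, the blue suction lifter or the yellow magnetiser.

Things in the scene. Friction and masses are not known exactly. Their poses are not given: they have to be found in the camera images.
- press: Bonding press, fixed to the desk: grey base plate 260 x 130 x 12 mm, a steel guide rail along each long side (22 mm high) and over its far half a white hood with a pale frosted window, 62 mm high, from 10 to 130 mm on the +x side of the origin. Origin: centre of the underside of the base plate. Its x axis points along the rails into the hood (the way the bed is pushed), y to the left, z up.
- bed (a joint): How far the blue bed (164 x 96 x 10 mm, a phone fixed in it) is still out of the press, in m: 0 = fully home against its stop, up to 0.08 = fully out. It slides along the press's x axis with about 2.5 N of friction, has no spring and stays where it is left.
- bed_push (a point): Centre of the outer face (the one away from the hood) of the yellow push plate at the bed's outer end, which moves with the bed. The plate is 80 mm wide (along the press's y), 12 mm thick; its top is 12 mm above this point, and the base plate 28 mm below it. Push here along the press's x axis. At home the face is 60 mm in front of the hood.
- phone: Opened phone fixed in the bed behind the push plate, 158 x 78 x 7 mm, long side along the press's x; moves with the bed. Origin: centre of its underside. Not to be pressed on.
- key_box: Grey two-key start box, loose on rubber feet, about 1 kg, 130 (x) x 70 (y) x 36 (z) mm without keys. Origin: centre of its underside, z up. The two green keys stand on its top, 60 mm apart centre to centre, at x = -30 mm (key_a) and x = +30 mm (key_b) in the box's frame, y = 0. A small yellow lamp between them is only to look at.
- key_a_top (a point): Centre of the top of the first green key: a round push key 26 mm across, its top 60 mm above the underside of the box when up; moves with the key. The dark collar round it is 42 mm across and 12 mm lower than the top of the raised key.
- key_b_top (a point): Centre of the top of the second green key, of the same form and height as the first.
- key_a (a joint): How far the first key is pressed, in m: 0 = up, 0.008 = fully down. It springs back; about 1.2 N starts it and 4 N holds it fully down. It counts as down beyond 0.0055.
- key_b (a joint): How far the second key is pressed, in m, like the first.
- mug: Orange mug, about 81 mm across and 101 mm high, loose; bystander. Origin: near the centre of its underside.
- lifter: Blue suction lifter, 61 mm across, 72 mm high, loose; bystander. Origin: centre of its underside.
- magnetiser: Yellow magnetiser block, 36 x 48 x 24 mm, loose; bystander. Origin: centre of its underside.

How it is judged:
By the outcome, as a careful person would: the job done as asked, in the order asked, and still so for the second after the job is handed in, with the robot touching nothing.
It also fails if it takes over 64 s, if anything falls off the work surface, if the arm or the gripper's body presses on something with over 40 N, if the wrist force passes 120 N, or if a joint passes its speed limit or range.

### The arm

A 6-joint arm with a two-finger parallel gripper is mounted at the origin on a cart in front of the work surface, level with it; the furniture and walls round the work are solid. World frame = base frame: x ahead of the robot, y to its left, z up, the work surface at z = 0. Lengths are in m, angles in rad, forces in N, time in s.
With the tool pointing down it reaches from about 0.225 to 0.725 m from the base axis. Payload 3.1 kg.
Tool frame: the origin (TCP) lies midway between the tips of the shut fingers; the grasp point (between the pads) lies 19 mm behind it; z points along the fingers, y is the line along which they close (so a half turn about z gives the same grasp; the last joint's range is limited). The gripper opens to 85 mm and grips with 20 to 120 N. Pads are 22 mm wide; open, the fingers measure 114 mm over their backs; the gripper's body (76 mm by 85 mm) begins 54 mm behind the grasp point. The pads swing forward as they close: fully open they stand 13 mm farther back than shut.
Start: joints at [1.202, 0.048, 0.099, 1.622, 0, 1.443], TCP at [0.125, 0.51, 0.231] pointing down, gripper open.
Joint ranges: [-2.91, 2.91], [-0.99, 1.94], [-1.21, 1.42], [-2.12, 2.29], [-1.49, 1.47], [-3.14, 3.14]. Speed limits (rad/s): [2.79, 2.79, 3.14, 3.14, 3.14, 3.14].

### API

Orientations are given as a unit quaternion [w, x, y, z].
In Python, from plant import ctrl gives the robot as it stands.
- The arm moves only by the tool send_rows, never from a script. Its argument "targets" is a list of rows, each a list of 7 numbers: the turn, a rotation vector about the tool's x, y, z in rad, then the shift along the tool's x, y, z in cm, then the closure, from 0 (fully open) to 1 (shut). In form: [[wx, wy, wz, x, y, z, gripper], ...]. A call has 1 to 10 rows; each row shifts and turns the commanded pose from where the row before left it, along the tool's axes as they then stand; what a row does not reach is not made up. A row lasts 1/8 s, in which the tool goes at most 62.5 mm and 10.7 degrees, less where a joint would pass 70% of its speed; a pose out of reach is approached as far as the arm can. A call is refused whole if a number of a shift passes 6.25 or a number of a turn 0.188, either way. A call with a gripper value outside its range is refused whole. The fingers move at their own pace and stop on an object; "squeeze" is the grip in N (left out, the last holds). Time passes only in rows, so rows that do not move let the fingers close. It gives the time, the measured TCP pose, the force, the opening and the grip force at its end, in the units of the state.
- ctrl.read_state(): the state, without advancing time (a new reading comes with each control period).
- ctrl.read_camera(name): name is "side" or "top"; returns a dict with "image" (420x560x3 uint8, blue, green, red), "camera_matrix" (3x3 intrinsics, pixels), "cam_to_world" (4x4, takes a point from camera to world coordinates). Camera axes: x right, y up, looking along -z (the intrinsics and any distortion apply to the point x, -y, -z); pixel columns grow to the right and rows downward; lengths in m; the calibration is good to about 2 mm. A picture is of the moment at which its call begins. There is no depth.
- ctrl.finish_job(): hands the job in; it is judged then, once.
The state is a dict: "time_s": time; "joints": joint angles; "dq": joint speeds; "tau": joint torques, N m; "tcp_pos": TCP position; "eef_rot": TCP orientation; "ft_force": force on the tool from outside, world axes, zero at the start; "ft_torque": the same for the moment, N m; "grip_width": finger opening in m; "grasp_force": force on a finger pad.
Only numpy, scipy, OpenCV 4.12 (cv2) and the standard library are available. Lean on these libraries where they do the work, as an engineer would, in place of code of your own. Each camera call takes 0.05 s, during which the arm holds its last target. There are 200 camera calls.

## Working session

There is one attempt and no reset: what is moved stays moved. The work goes in short steps, Python scripts to look and compute and a tool call to move; the robot and the scene stay as the last step left them, time stands still between calls to the robot, and variables do not carry over. Pictures are saved under pics/ and viewed, at most 10 in all, crops included, and the job is handed in when it is done.

Besides the shell and the picture viewer there is one more tool, called after "Request:" by a JSON object that holds its "method" and its "body", one argument or row to a line. send_rows: Moves the arm, as the interface text tells. Its arguments: {"type":"object","properties":{"targets":{"type":"array","items":{"type":"array","items":{"type":"number"}}},"squeeze":{"type":"number"}},"required":["targets"]}

```bash
mkdir -p pics; python3 - <<'E'
from plant import ctrl
import cv2
for n in("top","side"):
    c=ctrl.read_camera(n); cv2.imwrite(f"pics/{n}0.png",cv2.resize(c["image"],(784,588)))
    print(n,c["camera_matrix"],c["cam_to_world"],[k for k in c])
print(ctrl.read_state())
E
```

```text
top [[396.74355201   0.         276.99378892]
 [  0.         396.74355201 213.71470723]
 [  0.           0.           1.        ]] [[-0.01892677  0.99843011 -0.05271714  0.45514823]
 [-0.99972408 -0.01816496  0.01489285 -0.0222081 ]
 [ 0.01391186  0.05298447  0.99849843  0.97181655]
 [ 0.          0.          0.          1.        ]] ['image', 'camera_matrix', 'cam_to_world']
side [[487.16602262   0.         280.41373917]
 [  0.         487.16602262 211.47555907]
 [  0.           0.           1.        ]] [[ 0.88881563  0.28623323 -0.35787891  0.08898164]
 [-0.45817239  0.57074006 -0.68142046 -0.80060415]
 [ 0.00921065  0.76962739  0.63842685  0.81460058]
 [ 0.          0.          0.          1.        ]] ['image', 'camera_matrix', 'cam_to_world']
{'time_s': 0.1, 'joints': array([1.20217072e+00, 4.86839960e-02, 9.77237725e-02, 1.62198022e+00,
       5.77653345e-06, 1.44300062e+00]), 'dq': array([ 0.00019363, -0.00147097,  0.00353695,  0.00030727, -0.00053916,
        0.0003151 ]), 'tau': array([ 2.90651769e-03, -3.39851046e+01,  3.20936680e+01,  1.58375816e-02,
       -1.77182205e-04, -1.00786195e-05]), 'tcp_pos': array([0.12502423, 0.50932609, 0.23021499]), 'eef_rot': array([-2.66171582e-04,  1.20124094e-01,  9.92758305e-01, -1.03849174e-03]), 'ft_force': array([-0.3985828 ,  0.19238519, -0.46193152]), 'ft_torque': array([-0.00491868,  0.02776039, -0.00625957]), 'grasp_force': 0.0, 'grip_width': 0.08530581769810458}
```

View pics/top0.png

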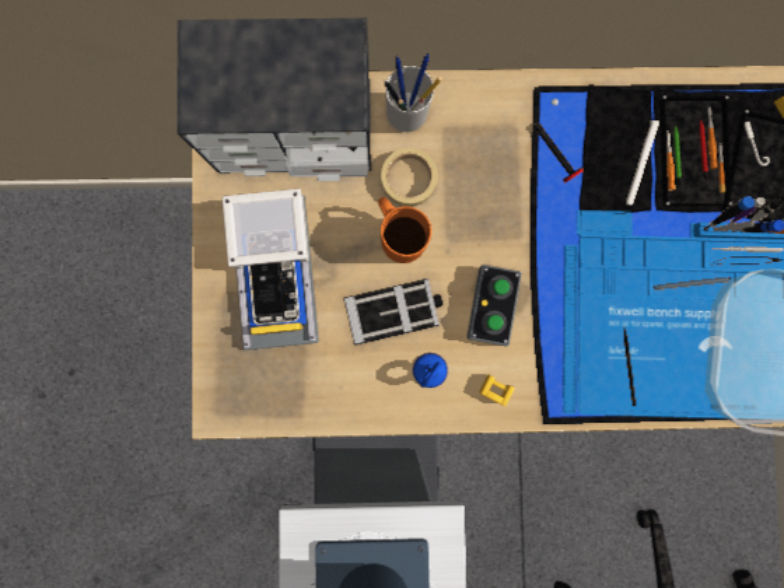

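View pics/side0.png

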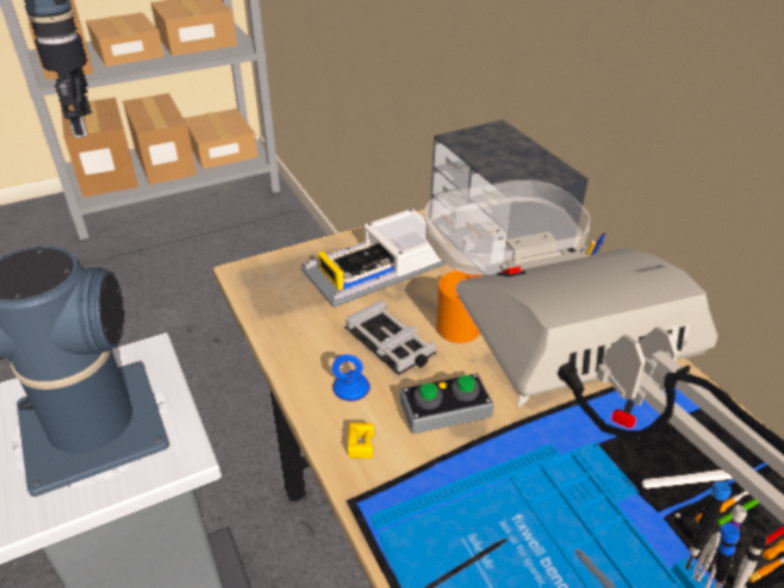

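The top view shows the press at (270,270) with its yellow plate at (276,328), the key box at (495,305), the mug at (406,233), the lifter at (430,370) and the magnetiser at (497,389). The arm is off to the left. I'll enlarge these.

```bash
python3 - <<'E'
from plant import ctrl
import cv2,numpy as np
t=ctrl.read_camera("top")["image"]; s=ctrl.read_camera("side")["image"]
# top crops origin (150,130) & (325,180); side (205,140),(275,255)
def cr(i,x,y): return cv2.resize(i[y:y+75,x:x+100] if 0 else i[y:y+120,x:x+80],(400,600),interpolation=cv2.INTER_CUBIC)
cv2.imwrite("pics/topc.png",np.hstack([cr(t,155,135),cr(t,310,170)]))
def cs(i,x,y): return cv2.resize(i[y:y+60,x:x+110],(770,420)[:2],interpolation=cv2.INTER_CUBIC)[:,:]
def c2(i,x,y): return cv2.resize(i[y:y+60,x:x+110],(550,300),interpolation=cv2.INTER_CUBIC)
cv2.imwrite("pics/sidec.png",np.vstack([c2(s,210,155),c2(s,265,255)]))
E
```

```text
(no output)
```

View pics/topc.png

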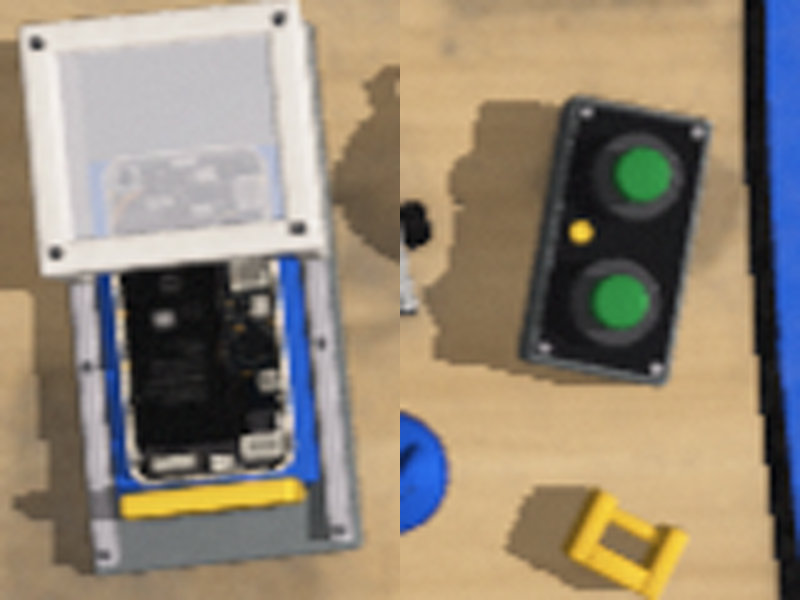

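View pics/sidec.png

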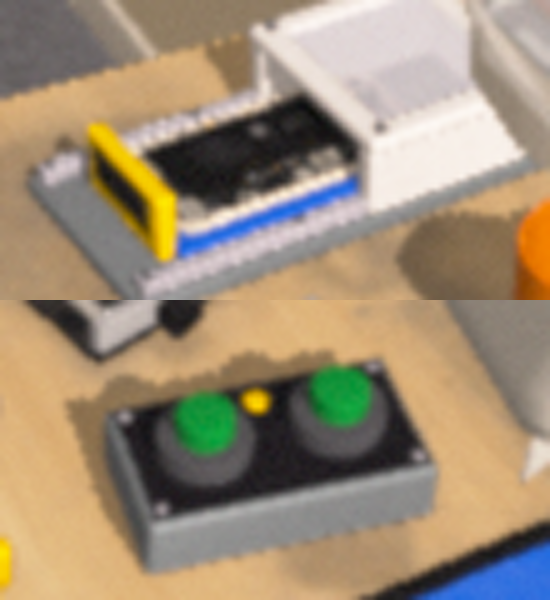

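Top crop: key tops at (642,174) and (621,301). The plate's top face has corners (120,493), (303,478), (124,518) and (306,500), and the base front corners are (98,573) and (358,547). Side crop: key tops at (206,410) and (340,383).

```bash
cat > h.py <<'E'
import numpy as np
from plant import ctrl
def ray(c,u,v):
    K,T=c["camera_matrix"],c["cam_to_world"]
    d=np.linalg.inv(K)@[u,v,1]; return T[:3,3],T[:3,:3]@(d*[1,-1,-1])
def at(c,p,z):
    o,d=ray(c,*p); return o+d*(z-o[2])/d[2]
def tri(c1,p1,c2,p2):
    A=np.zeros((3,3));b=np.zeros(3)
    for c,p in((c1,p1),(c2,p2)):
        o,d=ray(c,*p);d=d/np.linalg.norm(d);M=np.eye(3)-np.outer(d,d);A+=M;b+=M@o
    return np.linalg.solve(A,b)
def px(x,y,ox,oy,s=5): return ((x+.5)/s-.5+ox,(y+.5)/s-.5+oy)
E
python3 - <<'E'
from h import *
np.set_printoptions(precision=4,suppress=True)
t=ctrl.read_camera("top");s=ctrl.read_camera("side")
L=lambda x,y:px(x,y,155,135); R=lambda x,y:px(x-400,y,310,170); S2=lambda x,y:px(x,y-300,265,255);S1=lambda x,y:px(x,y,210,155)
for n,a,b in(("far",(642,174),(340,383)),("near",(621,301),(206,410))):
    print(n,at(t,R(*a),.06),at(s,S2(*b),.06),tri(t,R(*a),s,S2(*b)))
print("boxtop",[at(t,R(*a),.036)[:2] for a in((575,97),(708,125),(662,383),(525,358))])
print("plate",[at(t,L(*a),.052)[:2] for a in((120,493),(303,478),(124,518),(306,500))])
print("base",[at(t,L(*a),.012)[:2] for a in((98,573),(358,547))])
print("hood",[at(t,L(*a),.062)[:2] for a in((22,28),(298,2),(328,255),(43,275))])
print("side plate",[at(s,S1(*a),.052)[:2] for a in((90,130),(160,200),(175,190))])
print("mug",at(t,(406/1.4,233/1.4),.1),"lift",at(t,(430/1.4,370/1.4),.05),"mag",at(t,(497/1.4,389/1.4),.012))
E
```

```text
far [ 0.5214 -0.2234  0.06  ] [ 0.52   -0.2207  0.06  ] [ 0.5202 -0.2224  0.0617]
near [ 0.463 -0.212  0.06 ] [ 0.4617 -0.2086  0.06  ] [ 0.4618 -0.2109  0.0624]
boxtop [array([ 0.5604, -0.1979]), array([ 0.546 , -0.2609]), array([ 0.4242, -0.2352]), array([ 0.4372, -0.1708])]
plate [array([0.4628, 0.192 ]), array([0.4682, 0.1076]), array([0.4513, 0.1902]), array([0.458 , 0.1064])]
base [array([0.4249, 0.2121]), array([0.435 , 0.0872])]
hood [array([0.6782, 0.2335]), array([0.6884, 0.1062]), array([0.5703, 0.0937]), array([0.5633, 0.2243])]
side plate [array([0.4501, 0.19  ]), array([0.4587, 0.1179]), array([0.469 , 0.1221])]
mug [ 0.6056 -0.066   0.1   ] lift [ 0.3854 -0.1035  0.05  ] mag [ 0.3477 -0.2215  0.012 ]
```

Request:
{"method": "send_rows", "body": {
  "targets": [
    [0,0,-0.162,0,0,0,1],
    [0,0,-0.162,0,0,0,1],
    [0,0,0,-3.3,-4.85,0,1],
    [0,0,0,-3.3,-4.85,0,1],
    [0,0,0,-3.3,-4.85,0,1],
    [0,0,0,-3.3,-4.85,0,1],
    [0,0,0,-3.3,-4.85,0,1],
    [0,0,0,-3.3,-4.85,0,1],
    [0,0,0,-3.3,-4.85,0,1],
    [0,0,0,-3.3,-4.85,0,1]
  ],
  "squeeze": 30
}}

```text
time_s: 1.55
tcp_pos: [0.4216, 0.1435, 0.2315]
eef_rot: [0.0, -0.041, 0.999, 0.0]
ft_force: [0.5, 1.0, 0.8]
grip_width: 0.0001
grasp_force: 0.0
```

Request:
{"method": "send_rows", "body": {
  "targets": [
    [0,0,0,0,-0.1,5,1],
    [0,0,0,0,-0.1,5,1],
    [0,0,0,0,0,5,1],
    [0,0,0,0,0,3,1],
    [0,0,0,0,0,1.8,1],
    [0,0,0,0,0,0,1]
  ]
}}

```text
time_s: 2.3
tcp_pos: [0.4188, 0.1428, 0.0315]
eef_rot: [-0.002, -0.042, 0.999, -0.0]
ft_force: [-1.2, -1.1, 0.0]
grip_width: -0.0001
grasp_force: 0.0
```

```bash
python3 - <<'E'
from h import *
import cv2
t=ctrl.read_camera("top")["image"]; s=ctrl.read_camera("side")["image"]
a=cv2.resize(t[150:270,155:235],(400,600),interpolation=2);b=cv2.resize(s[120:240,205:285],(400,600),interpolation=2)
cv2.imwrite("pics/p1.png",np.hstack([a,b]));print(ctrl.read_state()["tcp_pos"])
E
```

```text
[0.42106848 0.14319171 0.03394179]
```

View pics/p1.png

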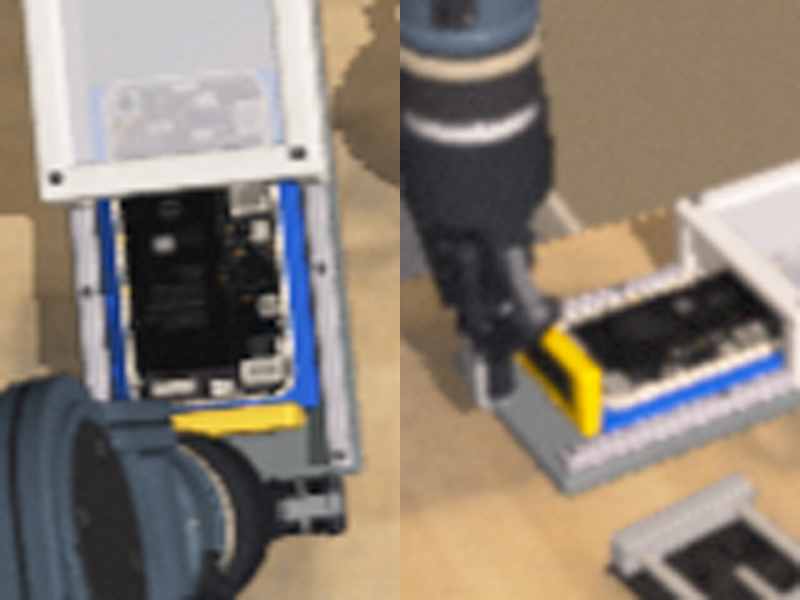

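The shut fingers stand just in front of the yellow plate, clear of the rails, at side crop (495,385). I'll push now.

Request:
{"method": "send_rows", "body": {
  "targets": [
    [0,0,0,-0.7,0,0,1],
    [0,0,0,-0.7,0,0,1],
    [0,0,0,-0.7,0,0,1],
    [0,0,0,-0.7,0,0,1],
    [0,0,0,-0.7,0,0,1],
    [0,0,0,-0.7,0,0,1],
    [0,0,0,-0.7,0,0,1],
    [0,0,0,-0.7,0,0,1],
    [0,0,0,-0.7,0,0,1]
  ]
}}

```text
time_s: 3.52
tcp_pos: [0.4837, 0.1485, 0.0331]
eef_rot: [-0.0, -0.042, 0.999, 0.0]
ft_force: [-3.1, 0.6, 1.3]
grip_width: -0.0001
grasp_force: 1.5
```

Request:
{"method": "send_rows", "body": {
  "targets": [
    [0,0,0,-0.3,0,0,1],
    [0,0,0,-0.3,0,0,1],
    [0,0,0,0,0,0,1]
  ]
}}

```text
time_s: 3.9
tcp_pos: [0.4899, 0.1489, 0.0332]
eef_rot: [0.0, -0.042, 0.999, -0.0]
ft_force: [-1.8, 0.7, -0.9]
grip_width: -0.0
grasp_force: 0.5
```

Request:
{"method": "send_rows", "body": {
  "targets": [
    [0,0,0,-0.3,0,0,1],
    [0,0,0,-0.2,0,0,1],
    [0,0,0,0,0,0,1]
  ]
}}

```text
time_s: 4.28
tcp_pos: [0.4947, 0.1492, 0.0332]
eef_rot: [0.0, -0.042, 0.999, -0.0]
ft_force: [-2.2, 0.7, -0.3]
grip_width: -0.0003
grasp_force: 0.8
```

Request:
{"method": "send_rows", "body": {
  "targets": [
    [0,0,0,-0.2,0,0,1],
    [0,0,0,-0.1,0,0,1],
    [0,0,0,0,0,0,1]
  ]
}}

```text
time_s: 4.65
tcp_pos: [0.4975, 0.1495, 0.0332]
eef_rot: [0.0, -0.042, 0.999, -0.0]
ft_force: [-1.8, 0.3, -0.4]
grip_width: -0.0
grasp_force: 1.0
```

Request:
{"method": "send_rows", "body": {
  "targets": [
    [0,0,0,-0.2,0,0,1],
    [0,0,0,-0.1,0,0,1],
    [0,0,0,0,0,0,1]
  ]
}}

```text
time_s: 5.03
tcp_pos: [0.4979, 0.1495, 0.0332]
eef_rot: [-0.003, -0.042, 0.999, -0.0]
ft_force: [-8.7, -0.5, 5.2]
grip_width: 0.0002
grasp_force: 4.3
```

Request:
{"method": "send_rows", "body": {
  "targets": [
    [0,0,0,-0.2,0,0,1],
    [0,0,0,0,0,0,1]
  ]
}}

```text
time_s: 5.28
tcp_pos: [0.4979, 0.1495, 0.0333]
eef_rot: [-0.005, -0.042, 0.999, -0.0]
ft_force: [-13.3, -1.4, 9.4]
grip_width: 0.0003
grasp_force: 6.6
```

The bed stopped dead at 0.498 as the force rose to 13 N, so it's home. I'll retreat and go up.

Request:
{"method": "send_rows", "body": {
  "targets": [
    [0,0,0,1,0,0,1],
    [0,0,0,2,0,0,1],
    [0,0,0,0.5,0,-5,1],
    [0,0,0,0,0,-6,1],
    [0,0,0,0,0,-6,0.5],
    [0,0,0,0,-4,0,0.5],
    [0,0,0,0,-5,0,0.5],
    [0,0,0,0,-5,0,0.5],
    [0,0,0,0,-5,0,0.5]
  ]
}}

```text
time_s: 6.4
tcp_pos: [0.4847, -0.0444, 0.2042]
eef_rot: [0.002, -0.042, 0.999, -0.001]
ft_force: [0.5, 0.8, -0.2]
grip_width: 0.0423
grasp_force: 0.0
```

Request:
{"method": "send_rows", "body": {
  "targets": [
    [0,0,0,0,-5,0,0.5],
    [0,0,0,0,-5,0,0.5],
    [0,0,0,0,-5,0,0.5],
    [0,0,0.17,0,0,0,0.5],
    [0,0,0.185,0,0,0,0.5],
    [0,0,0.185,0,0,0,0.5],
    [0,0,0.185,0,0,0,0.5],
    [0,0,0.185,0,0,0,0.5],
    [0,0,0.185,0,0,0,0.5],
    [0,0,0.185,0,0,0,0.5]
  ]
}}

```text
time_s: 7.65
tcp_pos: [0.4968, -0.1927, 0.204]
eef_rot: [0.002, 0.566, 0.824, -0.0]
ft_force: [-0.2, 0.4, -0.3]
grip_width: 0.0426
grasp_force: 0.0
```

Request:
{"method": "send_rows", "body": {
  "targets": [
    [0,0,0.185,0,0,0,0.47],
    [0,0,0.185,0,0,0,0.47],
    [0,0,0.185,0,0,0,0.47],
    [0,0,0,0,0,0,0.47],
    [0,0,0,0,0,0,0.47]
  ]
}}

```text
time_s: 8.28
tcp_pos: [0.4962, -0.1922, 0.2037]
eef_rot: [0.001, 0.767, 0.641, 0.0]
ft_force: [0.8, 0.1, -0.8]
grip_width: 0.0451
grasp_force: 0.0
```

```bash
python3 - <<'E'
from h import *
import cv2
t=ctrl.read_camera("top")["image"]; s=ctrl.read_camera("side")["image"]
a=cv2.resize(t[135:255,155:235],(400,600),interpolation=2);b=cv2.resize(s[200:320,260:340],(400,600),interpolation=2)
cv2.imwrite("pics/p2.png",np.hstack([a,b]))
st=ctrl.read_state();print(st["tcp_pos"],st["eef_rot"],st["grip_width"],st["joints"])
q=st["eef_rot"];print("x ang",2*np.arctan2(q[2],q[1]),"want y -0.195 => x ang",-0.195+np.pi/2)
E
```

```text
[ 0.49604587 -0.19198259  0.2034972 ] [4.38338978e-04 7.67614599e-01 6.40911555e-01 1.18710859e-04] 0.04505940635625062 [-4.95318814e-01  6.00829059e-02  5.65064636e-02  1.56631766e+00
 -1.04505183e-04  1.25490323e+00]
x ang 1.3913705607686835 want y -0.195 => x ang 1.3757963267948965
```

View pics/p2.png

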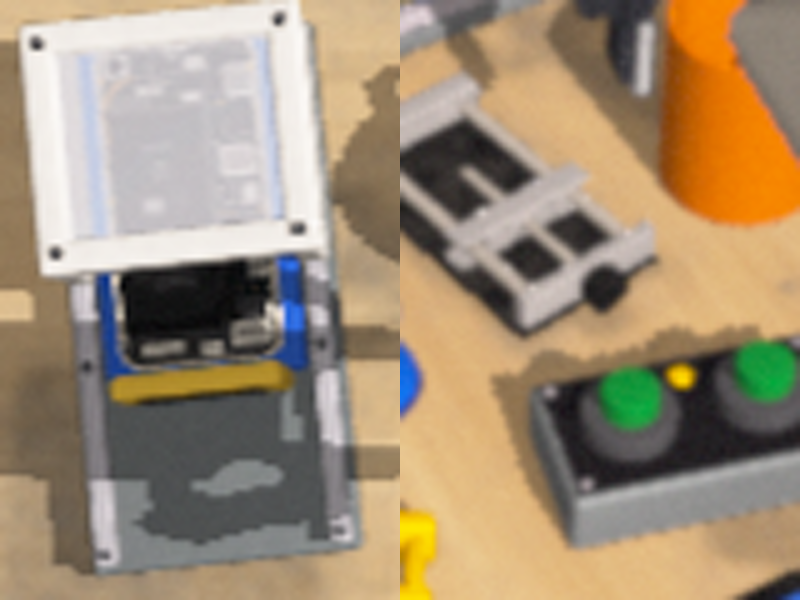

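Top crop: the bed is home, with the plate at (205,385) about 60 mm in front of the hood. Side crop: the keys are undisturbed. Next I'll move above the keys.

Request:
{"method": "send_rows", "body": {
  "targets": [
    [0,0,0.016,0,0,0,0.47],
    [0,0,0,-2.5,0,0,0.47],
    [0,0,0,0,0,4,0.47],
    [0,0,0,0,0,4,0.47],
    [0,0,0,0,0,3,0.47],
    [0,0,0,0,0,1.5,0.47],
    [0,0,0,0,0,0,0.47],
    [0,0,0,0,0,0,0.47]
  ]
}}

```text
time_s: 9.38
tcp_pos: [0.492, -0.2169, 0.08]
eef_rot: [0.001, 0.773, 0.634, 0.0]
ft_force: [-0.6, -0.5, 0.6]
grip_width: 0.0453
grasp_force: 0.0
```

```bash
python3 - <<'E'
from h import *
import cv2
t=ctrl.read_camera("top")["image"]; s=ctrl.read_camera("side")["image"]
b=cv2.resize(s[220:320,255:375],(720,600),interpolation=2)
cv2.imwrite("pics/p3.png",b)
st=ctrl.read_state();print(st["tcp_pos"],st["eef_rot"],st["grip_width"])
q=st["eef_rot"];print("x ang",2*np.arctan2(q[2],q[1]))
E
```

```text
[ 0.49216044 -0.21702548  0.08026013] [1.64286499e-03 7.73191781e-01 6.34169878e-01 5.79721721e-04] 0.04532407099467533
x ang 1.3738713275424468
```

View pics/p3.png

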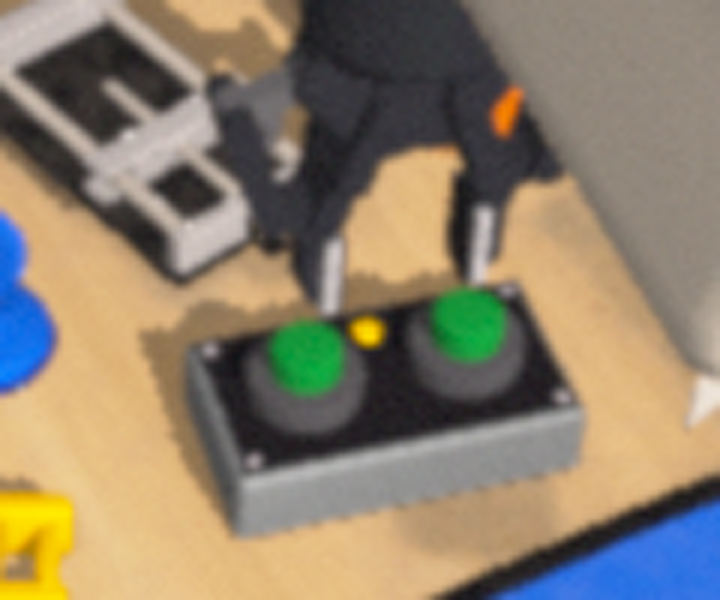

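```bash
python3 - <<'E'
from h import *
s=ctrl.read_camera("side")
P=lambda x,y:px(x,y,255,220,6)
for z in(.08,.085,.09):
    a,b=at(s,P(320,300),z),at(s,P(473,277),z);print(z,a,b,(a+b)/2,np.linalg.norm(a-b))
E
```

```text
0.08 [ 0.46540567 -0.20918532  0.08      ] [ 0.51835601 -0.22363797  0.08      ] [ 0.49188084 -0.21641164  0.08      ] 0.05488731318437313
0.085 [ 0.46284357 -0.21321076  0.085     ] [ 0.5154335  -0.22756504  0.085     ] [ 0.48913854 -0.2203879   0.085     ] 0.054513727085560675
0.09 [ 0.46028147 -0.21723621  0.09      ] [ 0.512511   -0.23149212  0.09      ] [ 0.48639624 -0.22436416  0.09      ] 0.05414014098674819
```

The fingertips at (320,300) and (473,277) line up over the two keys, about 55 mm apart. I'll open them slightly and descend.

Request:
{"method": "send_rows", "body": {
  "targets": [
    [0,0,0,0,0,0,0.42],
    [0,0,0,0,0,0.8,0.42],
    [0,0,0,0,0,0.8,0.42],
    [0,0,0,0,0,0,0.42]
  ]
}}

```text
time_s: 10.02
tcp_pos: [0.4898, -0.2157, 0.0607]
eef_rot: [-0.001, 0.773, 0.634, -0.001]
ft_force: [-0.6, 0.6, -0.2]
grip_width: 0.0491
grasp_force: 0.0
```

Request:
{"method": "send_rows", "body": {
  "targets": [
    [0,0,0,0,0,0.3,0.42],
    [0,0,0,0,0,0.2,0.42],
    [0,0,0,0,0,0,0.42],
    [0,0,0,0,0,0,0.42]
  ]
}}

```text
time_s: 10.52
tcp_pos: [0.491, -0.2163, 0.0574]
eef_rot: [0.0, 0.773, 0.634, 0.0]
ft_force: [1.0, 0.5, -1.2]
grip_width: 0.0494
grasp_force: 0.0
```

Request:
{"method": "send_rows", "body": {
  "targets": [
    [0,0,0,0,0,0.3,0.42],
    [0,0,0,0,0,0.3,0.42],
    [0,0,0,0,0,0,0.42]
  ]
}}

```text
time_s: 10.9
tcp_pos: [0.4912, -0.2165, 0.052]
eef_rot: [0.0, 0.773, 0.634, 0.0]
ft_force: [-1.4, 0.5, 5.7]
grip_width: 0.0497
grasp_force: 2.8
```

Request:
{"method": "send_rows", "body": {
  "targets": [
    [0,0,0,0,0,0.3,0.42],
    [0,0,0,0,0,0,0.42]
  ]
}}

```text
time_s: 11.15
tcp_pos: [0.4912, -0.2165, 0.0494]
eef_rot: [0.001, 0.773, 0.634, 0.0]
ft_force: [-1.6, 1.5, 7.8]
grip_width: 0.0494
grasp_force: 3.7
```

Request:
{"method": "send_rows", "body": {
  "targets": [
    [0,0,0,0,0,0.3,0.42],
    [0,0,0,0,0,0.1,0.42],
    [0,0,0,0,0,0,0.42]
  ]
}}

```text
time_s: 11.52
tcp_pos: [0.4913, -0.2165, 0.0489]
eef_rot: [0.001, 0.773, 0.634, 0.0]
ft_force: [-7.0, 4.0, 20.5]
grip_width: 0.0496
grasp_force: 10.3
```

```bash
python3 - <<'E'
from h import *
import cv2
s=ctrl.read_camera("side")["image"]
cv2.imwrite("pics/p4.png",cv2.resize(s[220:320,255:375],(720,600),interpolation=2))
st=ctrl.read_state();print(st["tcp_pos"],st["ft_force"],st["ft_torque"])
E
```

```text
[ 0.49133656 -0.21654491  0.04885786] [-6.56147542  4.67049291 20.8971442 ] [ 0.88901317  1.660998   -0.01142167]
```

View pics/p4.png

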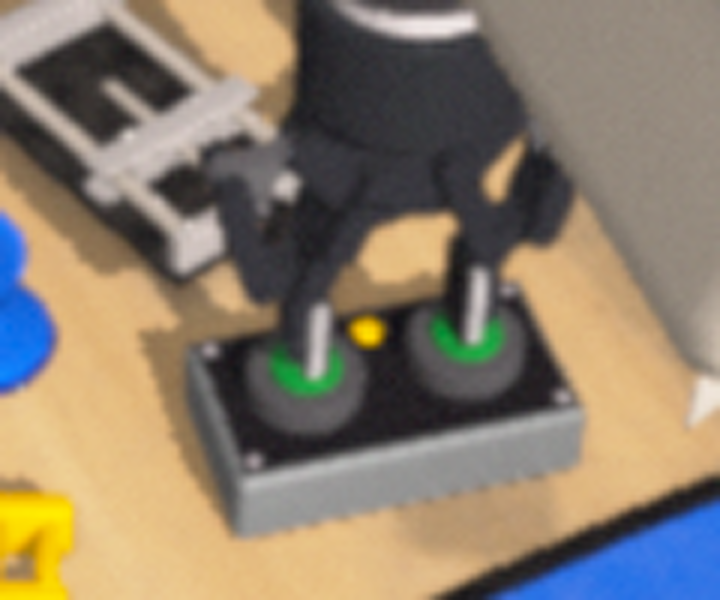

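Both fingertips are on the green keys at (315,370) and (475,335). The keys are bottomed out at 20 N and the box hasn't moved. I'll hold for more than 3 s.

Request:
{"method": "send_rows", "body": {
  "targets": [
    [0,0,0,0,0,0,0.42],
    [0,0,0,0,0,0,0.42],
    [0,0,0,0,0,0,0.42],
    [0,0,0,0,0,0,0.42],
    [0,0,0,0,0,0,0.42],
    [0,0,0,0,0,0,0.42],
    [0,0,0,0,0,0,0.42],
    [0,0,0,0,0,0,0.42],
    [0,0,0,0,0,0,0.42],
    [0,0,0,0,0,0,0.42]
  ]
}}

```text
time_s: 12.82
tcp_pos: [0.4913, -0.2165, 0.0489]
eef_rot: [0.001, 0.773, 0.634, 0.0]
ft_force: [-6.4, 5.2, 20.6]
grip_width: 0.0497
grasp_force: 10.3
```

Request:
{"method": "send_rows", "body": {
  "targets": [
    [0,0,0,0,0,0,0.42],
    [0,0,0,0,0,0,0.42],
    [0,0,0,0,0,0,0.42],
    [0,0,0,0,0,0,0.42],
    [0,0,0,0,0,0,0.42],
    [0,0,0,0,0,0,0.42],
    [0,0,0,0,0,0,0.42],
    [0,0,0,0,0,0,0.42],
    [0,0,0,0,0,0,0.42],
    [0,0,0,0,0,0,0.42]
  ]
}}

```text
time_s: 14.08
tcp_pos: [0.4913, -0.2166, 0.0489]
eef_rot: [0.001, 0.773, 0.634, 0.0]
ft_force: [-7.3, 4.3, 20.4]
grip_width: 0.0497
grasp_force: 10.3
```

Request:
{"method": "send_rows", "body": {
  "targets": [
    [0,0,0,0,0,0,0.42],
    [0,0,0,0,0,0,0.42],
    [0,0,0,0,0,0,0.42],
    [0,0,0,0,0,0,0.42],
    [0,0,0,0,0,0,0.42],
    [0,0,0,0,0,0,0.42],
    [0,0,0,0,0,0,0.42],
    [0,0,0,0,0,0,0.42],
    [0,0,0,0,0,0,0.42],
    [0,0,0,0,0,0,0.42]
  ]
}}

```text
time_s: 15.32
tcp_pos: [0.4913, -0.2165, 0.0488]
eef_rot: [0.001, 0.773, 0.634, 0.0]
ft_force: [-7.9, 4.1, 20.0]
grip_width: 0.0494
grasp_force: 10.3
```

Request:
{"method": "send_rows", "body": {
  "targets": [
    [0,0,0,0,0,0,0.42],
    [0,0,0,0,0,0,0.42],
    [0,0,0,0,0,0,0.42],
    [0,0,0,0,0,0,0.42],
    [0,0,0,0,0,0,0.42]
  ]
}}

```text
time_s: 15.95
tcp_pos: [0.4913, -0.2165, 0.0489]
eef_rot: [0.001, 0.773, 0.634, 0.0]
ft_force: [-6.0, 4.5, 20.9]
grip_width: 0.0497
grasp_force: 10.3
```

Request:
{"method": "send_rows", "body": {
  "targets": [
    [0,0,0,0,0,-1.5,0.42],
    [0,0,0,0,0,-3,0.42],
    [0,0,0,0,0,-4,0.42],
    [0,0,0,0,0,-4,0.42],
    [0,0,0,0,0,0,0.42],
    [0,0,0,0,0,0,0.42]
  ]
}}

```text
time_s: 16.7
tcp_pos: [0.4907, -0.2162, 0.1685]
eef_rot: [-0.0, 0.773, 0.634, -0.0]
ft_force: [0.6, 0.3, -0.9]
grip_width: 0.0498
grasp_force: 0.0
```

```bash
python3 - <<'E'
from h import *
import cv2
s=ctrl.read_camera("side")["image"]
cv2.imwrite("pics/p5.png",cv2.resize(s[140:340,200:400],(600,600),interpolation=2))
st=ctrl.read_state();print(st["tcp_pos"],st["ft_force"],st["time_s"])
E
```

```text
[ 0.49021208 -0.21590746  0.16763452] [0.74053755 0.17514653 0.07731282] 16.75
```

View pics/p5.png

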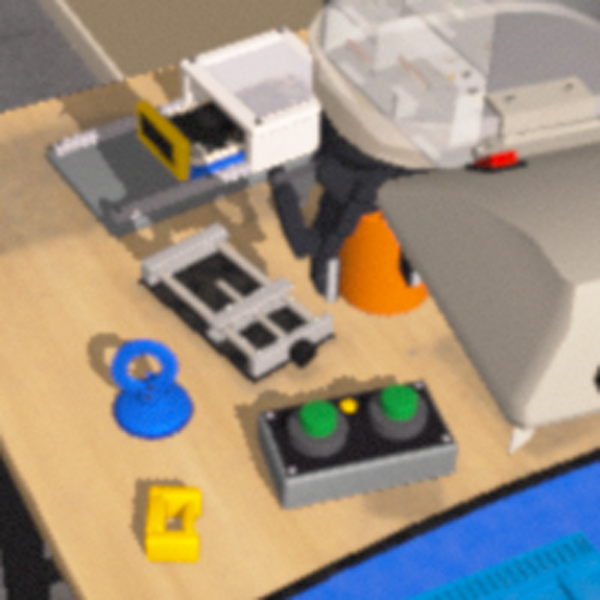

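The picture shows both keys up at (320,418) and (400,403), the bed home at (163,138), and the mug, lifter and magnetiser where they were.

```bash
python3 -c "
from plant import ctrl
print(ctrl.finish_job())"
```

```text
the job is handed in; nothing more can be done
None
```

The bed is pushed fully home, then both keys were pressed together, held fully down for about 4.5 s and released; the start box and bystanders look unmoved in the last picture, and the job is handed in (no verdict was returned).

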